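Stack and latch the pastel trays

TASK

Pick up the loose pastel tray by its carrying handle and, keeping it level, stack it on the other tray so that its four corner lugs drop into the sockets and it sits fully home; feel for the sockets gently, never forcing it or letting it bang down. Then swing the latch on the lower tray all the way over the upper tray's end tab to lock the stack, let go, and leave the other things on the table alone.

Things in the scene. Friction and masses are not known exactly. Their poses are not given: they have to be found in the camera images.
- upper: Loose grey open-topped tray with pastel sticks, 140 (x) by 110 mm (y), 0.3 to 0.6 kg. Origin: centre of the plane of its lug tips (at table height while it stands on the table), z up. Four round lugs point down at x = +-58, y = +-43 mm: 12 mm diameter, 10 mm long, 0.5 mm tip chamfer. Underside at z = 10, walls up to z = 50 mm. Handle above its middle, tab at its +x end.
- upper_handle (a point): Centre of the loose tray's carrying handle, 82 mm above the tray's origin: a bar along the tray's x, 90 mm long, 18 mm wide (y), 16 mm high (z = 74 to 90 mm), on two end posts at x = +-41 mm.
- upper_tab (a point): Middle of the outer upper edge of the loose tray's end tab, at x = 88, y = 0, z = 15 mm in the tray's frame. The tab is 24 mm wide, 5 mm thick (z = 10 to 15 mm) and sticks out 18 mm.
- lower: Lower tray, fixed to the table: grey, 140 (x) by 110 mm (y), walls 38 mm high, a white socket rim on top; origin at the centre of its underside, z up, latch at its +x end. The upper tray is home when its origin is 40 mm above this one, x axes the same way (tab towards the latch); while its lugs stand on the rim it is 10 mm higher. More than 40 N between the trays damages them.
- rim_mid (a point): Middle of the lower tray at the height of the rim's top, 50 mm over the table. The rim has four square sockets 14.2 mm wide, 12 mm deep, at x = +-58, y = +-43 mm of the rim. It is clipped on unevenly: it sits 3 to 5.5 mm off this point along the tray's x, to either side, and up to 5.5 mm along its y, unturned and rigid; this is not measured: find the sockets by feel or sight.
- latch (a joint): Angle of the steel swivel latch at the lower tray's +x end, rad, counter-clockwise seen from above: starts at 0 to 0.25 (open), stops at 1.5 (locked, its hook lying 2 mm over the tab of a seated upper tray). It turns with 0.12 N m of friction and stays where it is left. If the tray is not home, its hook strikes the tab.
- latch_pivot (a point): The latch's vertical axis, fixed to the lower tray at x = 107, y = 0, z = 57 mm of its frame (the underside of the latch arm).
- latch_knob (a point): Top of the latch's black knob, an upright round post of 14 mm diameter that rises 32 mm above the latch arm (arm top 65 mm, knob top 97 mm above the table). Its axis is 45 mm from the pivot, in the lower tray's frame in the direction -56 degrees from +x (towards -y) at joint value 0, and +30 degrees at 1.5.
- tape: Bystander: roll of tape, 54 mm across, 24 mm high; origin centre of its underside.
- tub: Bystander: clear plastic tub, 110 mm across, 110 mm high; origin centre of its underside.
- brush: Bystander: brush lying on the table, 170 mm long.
- sieve: Bystander: flat blue-framed hand screen, 122 by 100 mm with an 80 mm handle, 12 mm high; origin centre of the frame's underside.
There are look-alikes about, which are no part of the job. Leave any purple or turquoise look-alike of the lower alone.

How it is judged:
By the outcome, as a careful person would: the job done as asked, in the order asked, and still so for the second after the job is handed in, with the robot touching nothing.
It also fails if it takes over 64 s, if anything falls off the work surface, if the arm or the gripper's body presses on something with over 40 N, if the wrist force passes 120 N, or if a joint passes its speed limit or range.

ROBOT

A 6-joint arm with a two-finger parallel gripper is mounted at the origin on the work surface. World frame = base frame: x ahead of the robot, y to its left, z up, the work surface at z = 0. Lengths are in mm, angles in rad, forces in N, time in s.
With the tool pointing down it reaches from about 400 to 925 mm from the base axis. Payload 3.4 kg.
Tool frame: the origin (TCP) lies midway between the tips of the shut fingers; the grasp point (between the pads) lies 19 mm behind it; z points along the fingers, y is the line along which they close (so a half turn about z gives the same grasp; the last joint's range is limited). The gripper opens to 85 mm and grips with 20 to 120 N. Pads are 22 mm wide; open, the fingers measure 114 mm over their backs; the gripper's body (76 mm by 85 mm) begins 54 mm behind the grasp point. The pads swing forward as they close: fully open they stand 13 mm farther back than shut.
Start: joints at [1.139, 0.307, 1.506, -0, 1.328, -0.073], TCP at [201.397, 538.582, 231.305] pointing down, gripper open.
Joint ranges: [-3.12, 3.12], [-1.05, 2.28], [0.14, 2.33], [-1.42, 4.57], [0.1, 2.73], [-2.68, 2.68]. Speed limits (rad/s): [2.57, 2.57, 3.14, 3.14, 3.14, 3.14].

INTERFACE

Orientations are given as a 3x3 rotation matrix whose columns are the frame's x, y, z axes.
In Python, from plant import ctrl, camera, job gives the robot as it stands.
- The arm moves only by the shell command python3 -m inch 'ROWS' [FORCE]. ROWS is a JSON object of lists of equal length, an entry for each row: "fingers": the opening, from 0 (shut) to 1 (fully open); "translation": the shift along the tool's x, y, z in units of 150 mm (1.0 is 150 mm), a list of three; "spin": the turn about the tool's z in units of 4 degrees (1.0 is 4 degrees). In form: {"fingers": [fingers, ...], "translation": [[x, y, z], ...], "spin": [spin, ...]}. A call has 1 to 8 rows; each row shifts and turns the commanded pose from where the row before left it, along the tool's axes as they then stand; what a row does not reach is not made up. A row lasts 1/8 s, in which the tool goes at most 62.5 mm and 10.7 degrees, less where a joint would pass 70% of its speed; a pose out of reach is approached as far as the arm can. A call with a number of a shift or a turn outside -1 to 1 is refused whole. A call with a gripper value outside its range is refused whole. The fingers move at their own pace and stop on an object; FORCE is the grip in N (left out, the last holds). Time passes only in rows, so rows that do not move let the fingers close. It gives the time, the measured TCP pose, the force, the opening and the grip force at its end, in the units of the state.
- ctrl.observe(): the state, without advancing time (a new reading comes with each control period).
- camera(name): name is "scene" or "side" or "wrist"; returns a dict with "color" (384x512x3 uint8, red, green, blue), "fov_y" (degrees; the focal length in pixels is half the picture's height over the tangent of half this angle, whatever the lens; pixels are square), "cx", "cy" (the principal point, pixels), "world_to_cam" (4x4, takes a point from world to camera coordinates); the wrist camera has in their place "mount" (4x4, takes a point from camera to tool coordinates, whose origin is the TCP and whose axes are the flange's). Camera axes: x right, y down, z forward; pixel columns grow to the right and rows downward; lengths in mm; the calibration is good to about 2 mm. A picture is of the moment at which its call begins: read the wrist's pose just before it. There is no depth.
- job.job_done(): hands the job in; it is judged then, once.
The state is a dict: "time": time; "joint_pos": joint angles; "qvel": joint speeds; "joint_efforts": joint torques, N m; "eef_pos": TCP position; "ee_rot": TCP orientation; "contact_force": force on the tool from outside, world axes, zero at the start; "ft_torque": the same for the moment, N m; "finger_gap": finger opening in mm; "finger_force": force on a finger pad.
Only numpy, scipy, OpenCV 4.12 (cv2) and the standard library are available. Lean on these libraries where they do the work, as an engineer would, in place of code of your own. Each camera call takes 0.05 s, during which the arm holds its last target. There are 200 camera calls.

## Working session

There is one attempt and no reset: what is moved stays moved. The work goes in short steps, Python scripts to look and compute and a shell command to move; the robot and the scene stay as the last step left them, time stands still between calls to the robot, and variables do not carry over. Pictures are saved under pics/ and viewed, at most 10 in all, crops included, and the job is handed in when it is done.

```bash
ls; mkdir -p pics; python3 - <<'E'
from plant import ctrl, camera
import cv2,pickle
s=ctrl.observe();print({k:s[k] for k in ('time','eef_pos','ee_rot','contact_force','finger_gap')})
d={}
for n in ('scene','side','wrist'):
    c=camera(n);d[n]=c;print(n,c['fov_y'],c['cx'],c['cy'])
    cv2.imwrite(f'pics/{n}0.png',c['color'][:,:,::-1])
d['s']=s
pickle.dump(d,open('d0.pkl','wb'))
E
```

```text
pics
{'time': 0.0, 'eef_pos': array([201.12426783, 537.95121673, 230.39762575]), 'ee_rot': array([[-9.36669650e-01,  3.50213218e-01, -8.18226053e-04],
       [ 3.50214152e-01,  9.36667858e-01, -1.83635978e-03],
       [ 1.23288575e-04, -2.00661682e-03, -9.99997979e-01]]), 'contact_force': array([ 0.46339457, -0.41978398,  0.28887569]), 'finger_gap': 85.3486580658909}
scene 45.10502306064542 254.0480520316944 182.01816678820603
side 52.05631500297606 256.314716294762 181.60816956305754
wrist 63.35633411775675 254.47008950430893 187.36496492245925
```

View pics/scene0.png

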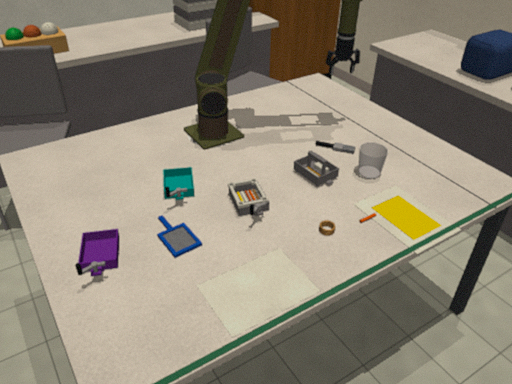

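View pics/side0.png

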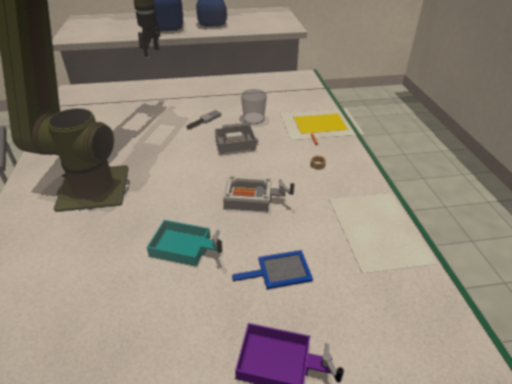

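Scene: the loose grey tray with handle is around (316,168), the lower tray with white rim is around (248,196) with its latch near (258,212). Side: loose tray (236,138), lower (248,193), latch (285,190). Next, I'll enlarge these areas.

```bash
cat > h.py <<'E'
import numpy as np,pickle,cv2
def f(c): return c['color'].shape[0]/2/np.tan(np.radians(c['fov_y']/2))
def w2c(c,s=None):
    if 'world_to_cam' in c: return np.array(c['world_to_cam'])
    T=np.eye(4);T[:3,:3]=s['ee_rot'];T[:3,3]=s['eef_pos'];return np.linalg.inv(T@np.array(c['mount']))
def proj(c,P,s=None):
    M=w2c(c,s);q=np.atleast_2d(P)@M[:3,:3].T+M[:3,3]
    return q[:,:2]/q[:,2:]*f(c)+[c['cx'],c['cy']]
def atz(c,uv,z,s=None):
    M=w2c(c,s);R=M[:3,:3];o=-R.T@M[:3,3]
    d=R.T@np.array([(uv[0]-c['cx'])/f(c),(uv[1]-c['cy'])/f(c),1]);return o+d*(z-o[2])/d[2]
E
python3 - <<'E'
from h import *
d=pickle.load(open('d0.pkl','rb'))
a=cv2.resize(d['scene']['color'][145:235,222:347],None,fx=6,fy=6,interpolation=cv2.INTER_CUBIC)
b=cv2.resize(d['side']['color'][120:220,205:305],None,fx=6,fy=6,interpolation=cv2.INTER_CUBIC)
cv2.imwrite('pics/a.png',a[:,:,::-1]);cv2.imwrite('pics/b.png',b[:,:,::-1])
for n,u in (('scene',(316,165)),('side',(236,136))): print(n,atz(d[n],u,40))
for n,u in (('scene',(248,194)),('side',(248,190))): print(n,atz(d[n],u,45))
print(d['wrist']['mount'])
E
```

```text
scene [487.23885876 191.89025709  40.        ]
side [497.1270623  187.14449927  40.        ]
scene [ 511.84877517 -137.80455584   45.        ]
side [ 498.64720209 -141.2155479    45.        ]
[[ 1.31097507e-03 -9.48226357e-01 -3.17592598e-01  8.14723122e+01]
 [ 9.99997519e-01  6.71183106e-04  2.12391067e-03  1.54899347e+00]
 [-1.80078529e-03 -3.17594594e-01  9.48224884e-01 -1.42795257e+02]
 [ 0.00000000e+00  0.00000000e+00  0.00000000e+00  1.00000000e+00]]
```

View pics/a.png

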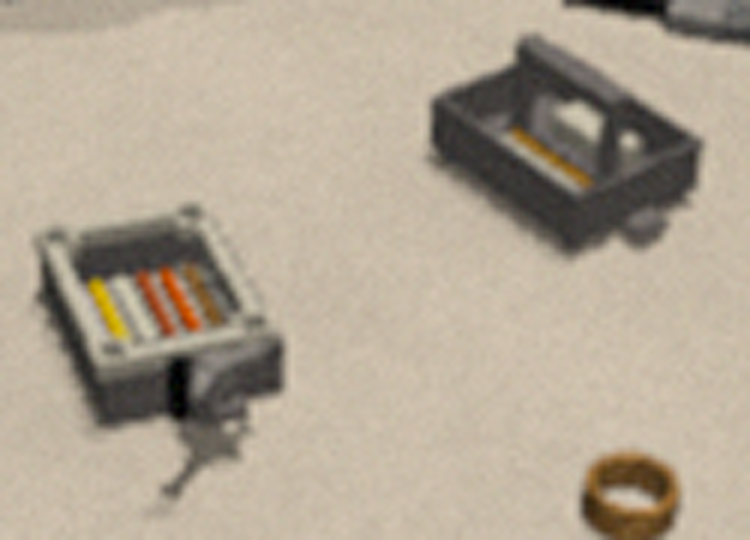

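View pics/b.png

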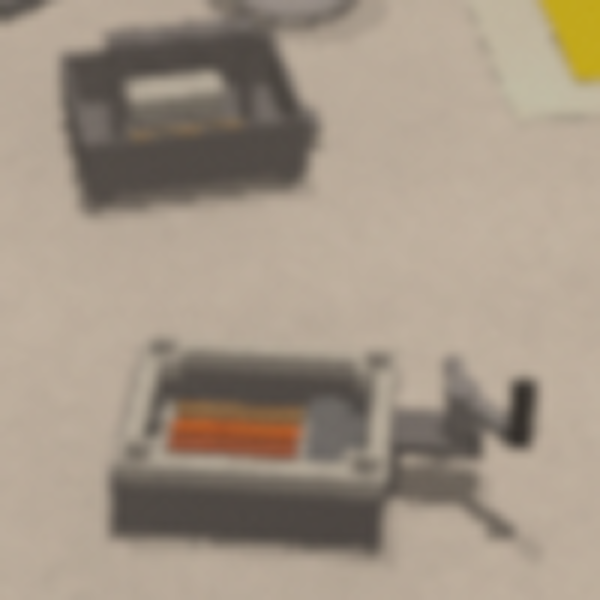

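Crop a: loose tray's wall corners at (437,100), (575,210), (697,145), with its tab at (645,225). The lower tray's rim sockets are at (57,237), (190,212), (112,348), (253,322), with the latch at (215,380). Crop b: rim sockets at (162,347), (378,360), (137,452), (364,466), knob top at (524,383).

```bash
python3 - <<'E'
from h import *
d=pickle.load(open('d0.pkl','rb'))
S=lambda u,z:atz(d['scene'],(u[0]/6+222,u[1]/6+145),z)[:2].round(1)
B=lambda u,z:atz(d['side'],(u[0]/6+205,u[1]/6+120),z)[:2].round(1)
print('upper');
for u,z in [((437,100),50),((575,210),50),((697,145),50),((530,40),90),((622,98),90),((645,215),15)]: print(u,S(u,z))
for u,z in [((65,55),50),((80,140),50),((310,125),50),((105,35),90),((265,25),90)]: print('side',B(u,z))
print('lower')
for u in [(57,237),(190,212),(112,348),(253,322)]: print(S(u,50))
for u in [(162,347),(378,360),(137,452),(364,466)]: print('side',B(u,50))
print('knob',B((524,383),97))
E
```

```text
upper
(437, 100) [436.9 125.2]
(575, 210) [580.  124.8]
(697, 145) [565.1 236.7]
(530, 40) [458.7 180.5]
(622, 98) [542.5 187.9]
(645, 215) [571.4 193.3]
side [424.8 231.5]
side [426.8 131. ]
side [566.8 126.8]
side [448.5 184.3]
side [547.1 181.6]
lower
[ 438.1 -162.6]
[458.2 -79.7]
[ 547.3 -189.9]
[ 569.5 -107.1]
side [455.1 -78.7]
side [ 567.9 -107.2]
side [ 433.7 -163.2]
side [ 546.  -191.1]
knob [ 625.1 -194.5]
```

```bash
cat >> h.py <<'E'
from plant import ctrl
def go(x,y,z,head,n=None,spinrows=None):
    """deltas (units) from now to target TCP and tool-x heading (deg), after spin has been done; total"""
    s=ctrl.observe();p=np.array(s['eef_pos']);R=np.array(s['ee_rot'])
    h=np.degrees(np.arctan2(R[1,0],R[0,0]));dh=(head-h+180)%360-180
    D=(np.array([x,y,z])-p)/150
    def loc(a):
        a=np.radians(a);X=np.array([np.cos(a),np.sin(a),0]);Y=np.array([X[1],-X[0],0]);return np.array([D@X,D@Y,-D[2]]).round(3)
    print('t',round(s['time'],2),'at',p.round(1),'h',round(h,2),'spin units',round(-dh/4,3),'| shift spin-first',loc(head),'mid',loc(h+dh/2),'now',loc(h),'F',np.round(s['contact_force'],1),'gap',round(s['finger_gap'],1))
E
python3 -c "
from h import *
go(499,182,170,182)"
```

```text
t 0.15 at [201.2 538.1 230.6] h 159.5 spin units -5.625 | shift spin-first [-1.902 -2.442  0.404] mid [-2.341 -2.024  0.404] now [-2.691 -1.528  0.404] F [ 0.4 -0.4  0.3] gap 85.1
```

```bash
python3 -m inch '{"fingers":[1,1,1,1,1,1,1,1],"translation":[[-0.195,-0.169,0.034],[-0.195,-0.169,0.034],[-0.195,-0.169,0.034],[-0.195,-0.169,0.034],[-0.195,-0.169,0.034],[-0.195,-0.169,0.034],[-0.159,-0.2035,0.034],[-0.159,-0.2035,0.034]],"spin":[-0.9375,-0.9375,-0.9375,-0.9375,-0.9375,-0.9375,0,0]}'; python3 -m inch '{"fingers":[1,1,1,1,1,1],"translation":[[-0.159,-0.2035,0.034],[-0.159,-0.2035,0.034],[-0.159,-0.2035,0.034],[-0.159,-0.2035,0.034],[0,0,0],[0,0,0]],"spin":[0,0,0,0,0,0]}'; python3 - <<'E'
from h import *
from plant import camera
s=ctrl.observe();c=camera('wrist');pickle.dump((s,c),open('up.pkl','wb'));cv2.imwrite('pics/up.png',cv2.resize(c['color'],None,fx=1.5,fy=1.5)[:,:,::-1])
go(501,-135,170,166)
E
```

```text
time: 1.15
eef_pos: [393.7, 296.2, 190.2]
ee_rot: [[-0.999, -0.035, -0.0], [-0.035, 0.999, -0.0], [0.0, -0.0, -1.0]]
contact_force: [1.1, 0.1, 0.1]
finger_gap: 85.5
finger_force: 0.0
time: 1.9
eef_pos: [492.1, 178.7, 169.8]
ee_rot: [[-0.999, -0.034, -0.001], [-0.034, 0.999, 0.0], [0.001, 0.0, -1.0]]
contact_force: [0.3, 0.3, 0.6]
finger_gap: 85.2
finger_force: 0.0
t 1.95 at [491.9 179.  170. ] h -177.99 spin units 4.003 | shift spin-first [-0.565 -2.017 -0.   ] mid [-0.279 -2.076 -0.   ] now [ 0.013 -2.094 -0.   ] F [ 0.4 -0.4  0.3] gap 85.3
```

View pics/up.png

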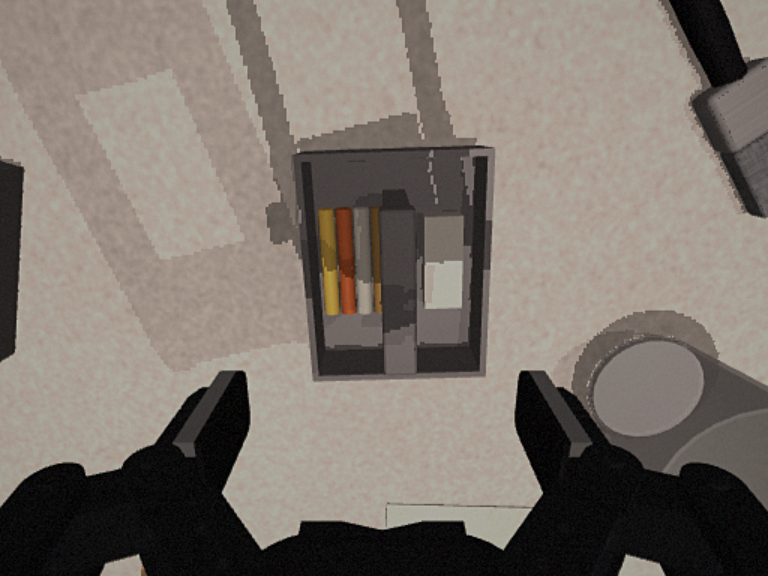

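The wrist picture (1.5x) shows the tray from above: wall corners at (295,153), (494,148), (485,376), (314,380), and the handle bar from (399,208) to (400,374).

```bash
python3 -m inch '{"fingers":[1,1,1,1,1,1,1,1],"translation":[[-0.028,-0.208,0],[-0.028,-0.208,0],[-0.028,-0.208,0],[-0.028,-0.208,0],[-0.0565,-0.2017,0],[-0.0565,-0.2017,0],[-0.0565,-0.2017,0],[-0.0565,-0.2017,0]],"spin":[1,1,1,1,0,0,0,0]}' |head -2; python3 -m inch '{"fingers":[1,1,1,1],"translation":[[-0.0565,-0.2017,0],[-0.0565,-0.2017,0],[0,0,0],[0,0,0]],"spin":[0,0,0,0]}'|head -2; python3 - <<'E'
from h import *
from plant import camera
s=ctrl.observe();c=camera('wrist');pickle.dump((s,c),open('low.pkl','wb'));cv2.imwrite('pics/low.png',cv2.resize(c['color'],None,fx=1.5,fy=1.5)[:,:,::-1])
s,c=pickle.load(open('up.pkl','rb'))
A=lambda u,z:atz(c,(u[0]/1.5-.17,u[1]/1.5-.17),z,s)[:2].round(1)
for u in [(295,153),(494,148),(485,376),(314,380)]: print(A(u,50))
for u in [(399.5,208),(400.5,374)]: print('h',A(u,90))
E
```

```text
time: 2.95
eef_pos: [504.1, -71.8, 170.4]
time: 3.45
eef_pos: [505.8, -133.8, 170.1]
[427.3 131. ]
[420.9 238.9]
[560.4 248.7]
[567.1 139.9]
h [448.6 187.4]
h [538.1 192.2]
```

View pics/low.png

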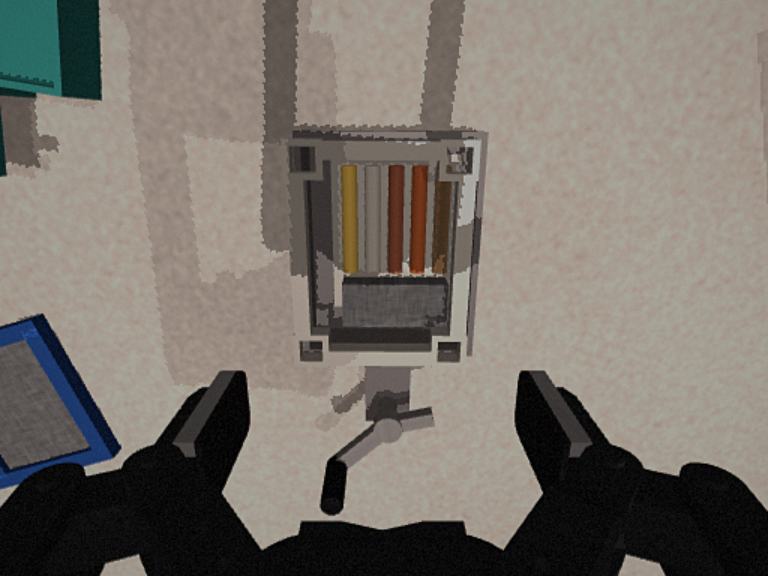

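The rim's four sockets are visible at about (303,159), (460,159), (311,351), (449,351). The latch pivot is near (388,430) and the knob's top near (333,510). I'll zoom both views side by side.

```bash
python3 - <<'E'
from h import *
s,c=pickle.load(open('low.pkl','rb'));s2,c2=pickle.load(open('up.pkl','rb'))
g=lambda c,x,y:cv2.resize(c['color'][y:y+170,x:x+133],None,fx=3,fy=3.5,interpolation=cv2.INTER_NEAREST)
im=np.hstack([g(c,190,80),g(c2,194,92)]);print(im.shape)
cv2.imwrite('pics/z.png',np.clip(im.astype(float)*1.4,0,255)[:,:,::-1])
E
```

```text
(595, 798, 3)[ WARN:0@0.145] global loadsave.cpp:1063 imwrite_ Unsupported depth image for selected encoder is fallbacked to CV_8U.
```

View pics/z.png

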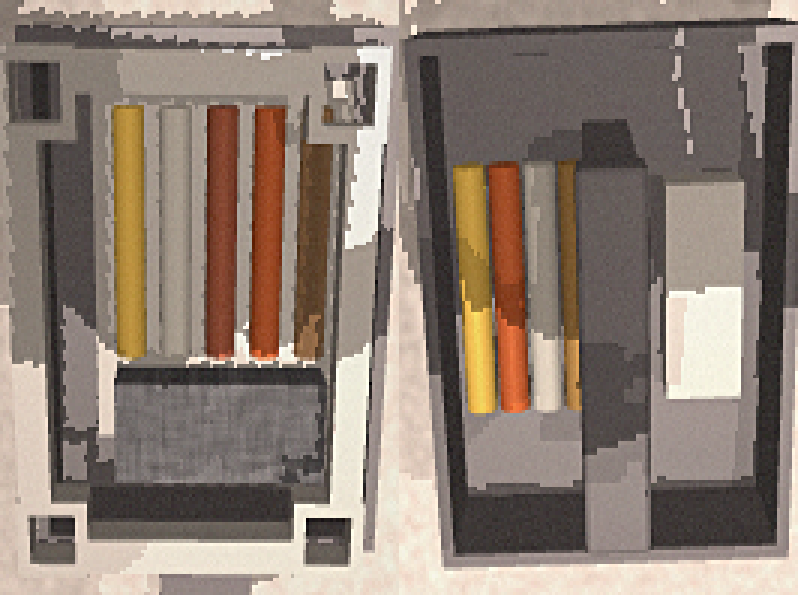

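Sockets in the zoom's left half (centres): (35.5,93), (350,93.5), (53,539.5), (328.5,540). Right half: handle top from (613,167) to (618,551), wall corners (406,36), (788,556), (443,566).

```bash
python3 - <<'E'
from h import *
from scipy.optimize import least_squares
def fit(c,s,uv,pts):
    def r(p):
        a=p[2];R=np.array([[np.cos(a),-np.sin(a),0],[np.sin(a),np.cos(a),0],[0,0,1]])
        return (proj(c,np.array(pts)@R.T+[p[0],p[1],0],s)-uv).ravel()
    o=least_squares(r,[500,(0),0]);print('pose',o.x[:2].round(2),'yaw',np.degrees(o.x[2]).round(2),'res px',o.fun.round(1));return o.x
s,c=pickle.load(open('low.pkl','rb'));s2,c2=pickle.load(open('up.pkl','rb'))
L=lambda u:np.array([[(x+.5)/3-.5+190,(y+.5)/3.5-.5+80] for x,y in u])
U=lambda u:np.array([[(x-399+.5)/3-.5+194,(y+.5)/3.5-.5+92] for x,y in u])
l=fit(c,s,L([(35.5,93),(350,93.5),(53,539.5),(328.5,540)]),[(-58,-43,50),(-58,43,50),(58,-43,50),(58,43,50)])
u=fit(c2,s2,U([(612.5,167),(617.5,551)]),[(-45,0,90),(45,0,90)])
fit(c2,s2,U([(406,36),(788,556),(443,566)]),[(-70,-55,50),(70,55,50),(70,-55,50)])
# pivot / knob in low image
print('pivot',atz(c,(388/1.5,430/1.5),65,s),'knobtop',atz(c,(333/1.5,508/1.5),97,s),'shaftbase',atz(c,(337/1.5,463/1.5),65,s))
go(u[0],u[1],130,np.degrees(u[2])+180)
E
```

```text
pose [ 501.03 -131.14] yaw -14.15 res px [-0.1 -0.1 -0.1  0.2  0.2 -0.1  0.   0. ]
pose [493.76 189.2 ] yaw 3.51 res px [-0.  -0.6  0.   0.7]
pose [493.99 189.74] yaw 3.48 res px [-0.   0.   0.   0.1  0.  -0.1]
pivot [ 604.63237476 -151.92993679   65.        ] knobtop [ 626.14250603 -190.62223016   97.        ] shaftbase [ 621.07600332 -189.72232717   65.        ]
t 3.5 at [ 505.9 -133.6  170.1] h 166.07 spin units -4.359 | shift spin-first [-0.051  2.153  0.268] mid [0.276 2.136 0.268] now [0.597 2.07  0.268] F [ 0.4  0.2 -0.4] gap 85.3
```

```bash
python3 -m inch '{"fingers":[1,1,1,1,1,1,1,1],"translation":[[0.028,0.214,0],[0.028,0.214,0],[0.028,0.214,0],[0.028,0.214,0],[0.028,0.214,0],[-0.005,0.215,0],[-0.005,0.215,0],[-0.005,0.215,0.05]],"spin":[-0.872,-0.872,-0.872,-0.872,-0.872,0,0,0]}' |head -2; python3 -m inch '{"fingers":[1,1,1,1,1],"translation":[[-0.005,0.215,0.1],[-0.005,0.215,0.118],[0,0,0],[0,0,0],[0,0,0]],"spin":[0,0,0,0,0]}'|head -2; python3 -c "
from h import *
go(493.9,189.4,62,183.5)"
```

```text
time: 4.5
eef_pos: [501.0, 125.3, 163.2]
time: 5.12
eef_pos: [499.2, 186.9, 130.5]
t 5.12 at [499.2 186.9 130.5] h -176.58 spin units -0.019 | shift spin-first [0.035 0.019 0.457] mid [0.035 0.019 0.457] now [0.035 0.019 0.457] F [-1.3 -0.4  0.4] gap 85.3
```

```bash
python3 -m inch '{"fingers":[1,1,1,1,1,1,1,1],"translation":[[0.035,0.019,0.06],[0,0,0.09],[0,0,0.09],[0,0,0.09],[0,0,0.09],[0,0,0.037],[0,0,0],[0,0,0]],"spin":[0,0,0,0,0,0,0,0]}' 40; python3 -c "
from h import *
go(493.9,189.4,62,183.5)"
```

```text
time: 6.12
eef_pos: [494.1, 190.0, 61.6]
ee_rot: [[-0.998, -0.06, 0.001], [-0.06, 0.998, 0.0], [-0.001, 0.0, -1.0]]
contact_force: [0.1, 0.2, -0.3]
finger_gap: 85.5
finger_force: 0.0
t 6.12 at [494.1 190.   61.6] h -176.55 spin units -0.013 | shift spin-first [ 0.001 -0.004 -0.002] mid [ 0.001 -0.004 -0.002] now [ 0.001 -0.004 -0.002] F [ 0.1  0.2 -0.3] gap 85.5
```

```bash
python3 -m inch '{"fingers":[0.5,0.3,0,0,0,0,0,0],"translation":[[0,0,0],[0,0,0],[0,0,0],[0,0,0],[0,0,0],[0,0,0],[0,0,0],[0,0,0]],"spin":[0,0,0,0,0,0,0,0]}' 80;  python3 -m inch '{"fingers":[0,0,0,0],"translation":[[0,0,0],[0,0,0],[0,0,-0.02],[0,0,-0.04]],"spin":[0,0,0,0]}' ; python3 -c "
from h import *
go(493.9,189.4,62,183.5)"
```

```text
time: 7.12
eef_pos: [493.7, 189.5, 61.4]
ee_rot: [[-0.998, -0.06, -0.0], [-0.06, 0.998, -0.0], [0.0, -0.0, -1.0]]
contact_force: [-0.3, -2.7, 2.2]
finger_gap: 17.0
finger_force: 78.7
time: 7.62
eef_pos: [492.8, 190.2, 69.9]
ee_rot: [[-0.998, -0.06, -0.002], [-0.06, 0.998, 0.0], [0.002, 0.001, -1.0]]
contact_force: [0.3, 0.1, -4.1]
finger_gap: 16.6
finger_force: 78.0
t 7.62 at [492.8 190.2  69.9] h -176.58 spin units -0.019 | shift spin-first [-0.007 -0.006  0.052] mid [-0.007 -0.006  0.052] now [-0.007 -0.006  0.052] F [ 0.3  0.1 -4.1] gap 16.6
```

```bash
python3 -m inch '{"fingers":[0,0,0,0,0,0,0],"translation":[[0,0,-0.06],[0,0,-0.1],[0,0,-0.12],[0,0,-0.12],[0,0,-0.1],[0,0,-0.04],[0,0,0]],"spin":[0,0,0,0,0,0,0]}';  python3 -c "
from h import *
go(500.9,-131.1,151,165.85)"
```

```text
time: 8.5
eef_pos: [493.8, 189.9, 151.9]
ee_rot: [[-0.998, -0.06, 0.001], [-0.06, 0.998, 0.0], [-0.001, 0.0, -1.0]]
contact_force: [0.0, 0.3, -3.0]
finger_gap: 17.0
finger_force: 78.1
t 8.5 at [493.8 189.9 151.9] h -176.56 spin units 4.398 | shift spin-first [-0.569 -2.063  0.006] mid [-0.247 -2.126  0.006] now [ 0.081 -2.139  0.006] F [ 0.   0.3 -3. ] gap 17.0
```

```bash
python3 -m inch '{"fingers":[0,0,0,0,0,0,0,0],"translation":[[-0.012,-0.1,0],[-0.021,-0.177,0],[-0.021,-0.177,0],[-0.021,-0.177,0],[-0.021,-0.177,0],[-0.021,-0.177,0],[-0.05,-0.18,0],[-0.05,-0.18,0]],"spin":[0.733,0.733,0.733,0.733,0.733,0.733,0,0]}'|head -2; python3 -m inch '{"fingers":[0,0,0,0,0,0,0,0],"translation":[[-0.05,-0.18,0],[-0.05,-0.18,0],[-0.05,-0.18,0],[-0.029,-0.1,0],[-0.014,-0.05,0],[0,0,0],[0,0,0],[0,0,0]],"spin":[0,0,0,0,0,0,0,0]}';  python3 -c "
from h import *
go(500.9,-131.1,120,165.85)"
```

```text
time: 9.5
eef_pos: [500.1, -16.2, 150.5]
time: 10.5
eef_pos: [503.7, -121.0, 151.4]
ee_rot: [[-0.97, 0.244, -0.0], [0.244, 0.97, 0.0], [0.0, 0.0, -1.0]]
contact_force: [-0.7, -0.5, -3.1]
finger_gap: 16.9
finger_force: 78.5
t 10.5 at [ 503.7 -121.   151.4] h 165.9 spin units 0.014 | shift spin-first [ 0.001 -0.07   0.209] mid [ 0.001 -0.07   0.209] now [ 0.001 -0.07   0.209] F [-0.7 -0.5 -3.1] gap 16.9
```

```bash
python3 -m inch '{"fingers":[0,0,0,0,0,0,0,0],"translation":[[0,-0.035,0.03],[0,-0.035,0.05],[0,0,0.06],[0,0,0.05],[0,0,0.03],[0,0,0.015],[0,0,0],[0,0,0]],"spin":[0.014,0,0,0,0,0,0,0]}';  python3 - <<'E'
from h import *
from plant import camera
go(500.9,-131.1,101.4,165.85)
s=ctrl.observe();print(s['ft_torque'])
c=camera('side');a=cv2.resize(c['color'][130:220,190:310],None,fx=6,fy=6,interpolation=cv2.INTER_CUBIC)
cv2.imwrite('pics/hov.png',a[:,:,::-1])
E
```

```text
time: 11.5
eef_pos: [501.4, -132.0, 116.4]
ee_rot: [[-0.969, 0.245, 0.001], [0.245, 0.969, -0.0], [-0.001, -0.0, -1.0]]
contact_force: [0.4, 0.4, -2.9]
finger_gap: 16.9
finger_force: 78.4
t 11.5 at [ 501.4 -132.   116.4] h 165.79 spin units -0.014 | shift spin-first [0.005 0.005 0.1  ] mid [0.005 0.005 0.1  ] now [0.005 0.005 0.1  ] F [ 0.4  0.4 -2.9] gap 16.9
[-0.00845846 -0.05121663 -0.01471026]
```

View pics/hov.png

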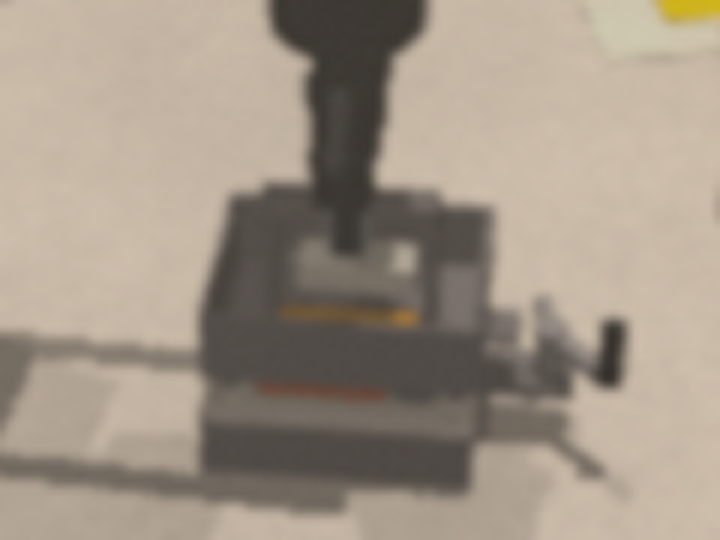

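The held tray hovers level just above the rim, and its tab (505,325) sits clear of the latch hook (545,305).

```bash
python3 -m inch '{"fingers":[0,0,0,0,0,0],"translation":[[0.004,0.004,0.005],[0,0,0.007],[0,0,0.007],[0,0,0.006],[0,0,0.004],[0,0,0]],"spin":[0,0,0,0,0,0]}';python3 -m inch '{"fingers":[0,0,0,0],"translation":[[0,0,0.004],[0,0,0.004],[0,0,0.004],[0,0,0]],"spin":[0,0,0,0]}'
```

```text
time: 12.3
eef_pos: [500.7, -131.2, 111.7]
ee_rot: [[-0.969, 0.245, -0.0], [0.245, 0.969, 0.0], [0.0, -0.0, -1.0]]
contact_force: [-0.3, 0.1, -3.4]
finger_gap: 16.7
finger_force: 78.4
time: 12.8
eef_pos: [500.7, -131.2, 109.9]
ee_rot: [[-0.969, 0.245, -0.0], [0.245, 0.969, 0.0], [0.0, -0.0, -1.0]]
contact_force: [0.6, -0.1, -3.6]
finger_gap: 16.6
finger_force: 78.4
```

```bash
python3 -m inch '{"fingers":[0,0,0,0,0],"translation":[[0,0,0.005],[0,0,0.005],[0,0,0.005],[0,0,0.005],[0,0,0]],"spin":[0,0,0,0,0]}' | sed -n '1,2p;4p'
```

```text
time: 13.42
eef_pos: [500.6, -131.2, 106.9]
contact_force: [0.7, 0.0, -3.3]
```

```bash
python3 -m inch '{"fingers":[0,0,0,0,0],"translation":[[0,0,0.005],[0,0,0.005],[0,0,0.005],[0,0,0.004],[0,0,0]],"spin":[0,0,0,0,0]}'| sed -n '1,2p;4p'
```

```text
time: 14.05
eef_pos: [500.7, -131.2, 104.0]
contact_force: [-0.8, 0.1, -3.2]
```

Going straight in. The last 2.6 mm to home, slowly.

```bash
python3 -m inch '{"fingers":[0,0,0,0,0],"translation":[[0,0,0.004],[0,0,0.004],[0,0,0.004],[0,0,0.002],[0,0,0]],"spin":[0,0,0,0,0]}' | sed -n '1,2p;4p'
```

```text
time: 14.68
eef_pos: [500.7, -131.3, 102.0]
contact_force: [0.2, 0.2, -4.5]
```

```bash
python3 -m inch '{"fingers":[0,0,0,0],"translation":[[0,0,0.002],[0,0,0.002],[0,0,0.002],[0,0,0]],"spin":[0,0,0,0]}'| sed -n '1,2p;4p'
```

```text
time: 15.18
eef_pos: [500.7, -131.5, 101.4]
contact_force: [-1.2, -1.4, 1.1]
```

```bash
python3 -m inch '{"fingers":[0,0,0],"translation":[[0,0,0.002],[0,0,0.001],[0,0,0]],"spin":[0,0,0]}'| sed -n '1,2p;4p'; python3 -m inch '{"fingers":[0,0,0.15,0.15,0.6,0.6,0.6,0.6],"translation":[[0,0,0],[0,0,0],[0,0,0],[0,0,0],[0,0,0],[0,0,0],[0,0,0],[0,0,0]],"spin":[0,0,0,0,0,0,0,0]}' 20
```

```text
time: 15.55
eef_pos: [500.7, -131.6, 101.3]
contact_force: [-3.8, -1.7, 5.0]
time: 16.55
eef_pos: [500.8, -131.2, 100.5]
ee_rot: [[-0.969, 0.245, -0.0], [0.245, 0.969, 0.0], [0.0, 0.0, -1.0]]
contact_force: [-0.1, -0.4, -0.6]
finger_gap: 51.3
finger_force: 0.0
```

Tray seated: it reached the expected home height with only light contact, and the fingers are open. Next: rise and go to the knob.

```bash
python3 -m inch '{"fingers":[0.6,0.6,0.6,0.6,0.6,0.6,0.6,0.6],"translation":[[0,0,-0.05],[0,0,-0.1],[0,0,-0.1],[0,0,-0.1],[0,0,-0.05],[0,0,0],[0,0,0],[0,0,0]],"spin":[0,0,0,0,0,1,1,1]}'|head -2; python3 -c "
from h import *
go(626,-191,140,119)"
```

```text
time: 17.55
eef_pos: [500.6, -131.2, 160.9]
t 17.55 at [ 500.6 -131.2  160.9] h 153.66 spin units 8.666 | shift spin-first [-0.754  0.538  0.14 ] mid [-0.88   0.289  0.14 ] now [-0.926  0.014  0.14 ] F [ 0.2  0.6 -0.1] gap 51.1
```

```bash
python3 -m inch '{"fingers":[0.6,0.6,0.6,0.6,0.6,0.6,0.6,0.6],"translation":[[-0.11,0.036,0],[-0.11,0.036,0],[-0.11,0.036,0],[-0.11,0.036,0],[-0.11,0.036,0],[-0.11,0.036,0],[-0.11,0.036,0],[-0.11,0.036,0]],"spin":[1,1,1,1,1,1,1,1]}'|head -2;python3 -m inch '{"fingers":[0.6,0.6,0.6],"translation":[[0,0,0.04],[0,0,0.06],[0,0,0]],"spin":[0.666,0,0]}'|head -2; python3 - <<'E'
from h import *
from plant import camera
go(626,-191,72,119)
s=ctrl.observe();c=camera('wrist');pickle.dump((s,c),open('kn.pkl','wb'))
c=camera('side');pickle.dump(c,open('kns.pkl','wb'))
c0=pickle.load(open('kn.pkl','rb'))[1]
b=cv2.resize(c['color'][130:220,190:310],(420,384),interpolation=cv2.INTER_CUBIC)
a=cv2.resize(c0['color'][:,70:450],(380,384))
cv2.imwrite('pics/kn.png',np.hstack([a,b])[:,:,::-1])
E
```

```text
time: 18.55
eef_pos: [628.1, -182.9, 160.7]
time: 18.92
eef_pos: [626.7, -182.3, 144.5]
t 18.93 at [ 626.7 -182.3  144.5] h 119.17 spin units 0.043 | shift spin-first [-0.048 -0.032  0.483] mid [-0.048 -0.032  0.483] now [-0.048 -0.032  0.483] F [ 0.2 -0.6 -0.3] gap 51.5
```

View pics/kn.png

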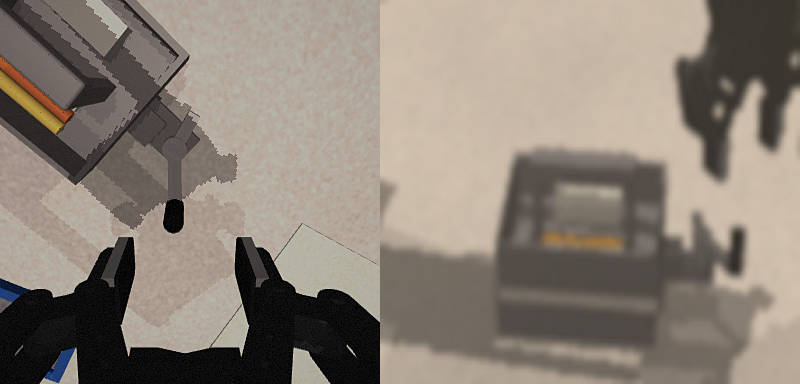

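Left (wrist): the stack is seated, with the latch pivot at (175,145) and the knob running from (175,205) to its top near (173,224). Right (side): the tray is level on the rim.

```bash
python3 - <<'E'
from h import *
s,c=pickle.load(open('kn.pkl','rb'))
k=atz(c,(243,222),97,s);p=atz(c,(245,144),65,s);print(k,atz(c,(245,204),65,s),p,np.linalg.norm((k-p)[:2]))
go(k[0],k[1],72,119)
pw=np.array([k[0],k[1]]) 
E
```

```text
[ 623.94368427 -189.95243737   97.        ] [ 624.11650275 -189.40255309   65.        ] [ 601.87012845 -148.7692794    65.        ] 46.725735598689575
t 19.02 at [ 627.4 -182.6  145.5] h 119.16 spin units 0.04 | shift spin-first [-0.032 -0.044  0.49 ] mid [-0.032 -0.044  0.49 ] now [-0.032 -0.044  0.49 ] F [-0.9 -0.  -0.4] gap 51.5
```

```bash
python3 -m inch '{"fingers":[0.6,0.6,0.6,0.6,0.6,0.6,0.6,0.6],"translation":[[-0.032,-0.044,0.05],[0,0,0.09],[0,0,0.09],[0,0,0.09],[0,0,0.09],[0,0,0.07],[0,0,0.01],[0,0,0]],"spin":[0,0,0,0,0,0,0,0]}';python3 -m inch '{"fingers":[0.4,0.24,0.24,0.24,0.24],"translation":[[0,0,0],[0,0,0],[0,0,0],[0,0,0],[0,0,0]],"spin":[0,0,0,0,0]}' 20; python3 -c "
from h import *
go(624.2,-190.1,72,118.3)"
```

```text
time: 20.02
eef_pos: [624.6, -190.2, 72.2]
ee_rot: [[-0.487, 0.873, 0.0], [0.873, 0.487, -0.0], [-0.0, 0.0, -1.0]]
contact_force: [-0.1, 0.3, 0.7]
finger_gap: 51.4
finger_force: 0.0
time: 20.65
eef_pos: [624.4, -190.2, 72.2]
ee_rot: [[-0.487, 0.874, 0.0], [0.874, 0.487, 0.0], [-0.0, 0.0, -1.0]]
contact_force: [0.7, -0.0, 0.9]
finger_gap: 20.3
finger_force: 0.0
t 20.65 at [ 624.4 -190.2   72.2] h 119.13 spin units 0.207 | shift spin-first [ 0.001 -0.001  0.001] mid [ 0.001 -0.001  0.001] now [ 0.001 -0.001  0.001] F [ 0.7 -0.   0.9] gap 20.3
```

```bash
for i in 1; do python3 -m inch '{"fingers":[0.24,0.24,0.24,0.24,0.24,0.24,0.24,0.24],"translation":[[0.0007,0.021,0],[0.0007,0.021,0],[0.0007,0.021,0],[0.0007,0.021,0],[0.0007,0.021,0],[0.0007,0.021,0],[0.0007,0.021,0],[0.0007,0.021,0]],"spin":[-1,-1,-1,-1,-1,-1,-1,-1]}'; done; python3 -c "
from h import *
a=np.radians(-61.7+32);go(602.9+45.3*np.cos(a),-150.3+45.3*np.sin(a),72,151.1)"
```

```text
time: 21.65
eef_pos: [640.5, -172.9, 71.9]
ee_rot: [[-0.877, 0.481, -0.003], [0.481, 0.877, -0.0], [0.002, -0.002, -1.0]]
contact_force: [-2.6, -1.3, 1.0]
finger_gap: 20.5
finger_force: 1.4
t 21.65 at [ 640.5 -172.9   71.9] h 151.26 spin units 0.041 | shift spin-first [-0.01   0.007 -0.001] mid [-0.01   0.007 -0.001] now [-0.01   0.007 -0.001] F [-2.6 -1.3  1. ] gap 20.5
```

```bash
python3 -m inch '{"fingers":[0.24,0.24,0.24,0.24,0.24,0.24,0.24,0.24],"translation":[[0,0.021,0],[0,0.021,0],[0,0.021,0],[0.0007,0.021,0],[0.0007,0.021,0],[0.0007,0.021,0],[0.0007,0.021,0],[0.0007,0.021,0]],"spin":[-1,-1,-1,-1,-1,-1,-1,-1]}' | sed -n '1,2p;4p'; python3 -c "
from h import *
a=np.radians(-61.7+77.5);go(602.9+45.3*np.cos(a),-150.3+45.3*np.sin(a),72,195.85)"
```

```text
time: 22.65
eef_pos: [646.6, -149.3, 71.8]
contact_force: [-1.6, -2.5, -0.7]
t 22.65 at [ 646.6 -149.3   71.8] h -176.74 spin units -3.146 | shift spin-first [-0.02   0.073 -0.002] mid [-0.012  0.075 -0.002] now [-0.003  0.076 -0.002] F [-1.6 -2.5 -0.7] gap 20.5
```

```bash
python3 -m inch '{"fingers":[0.24,0.24,0.24,0.24],"translation":[[0,0.021,0],[0,0.021,0],[0,0.021,0],[0,0.01,0]],"spin":[-1,-1,-1,-0.15]}' | sed -n '1,2p;4p';
```

```text
time: 23.15
eef_pos: [645.7, -138.4, 71.9]
contact_force: [-0.9, -2.6, -1.3]
```

```bash
python3 -m inch '{"fingers":[0.24,0.24,0.24],"translation":[[0,0.008,0],[0,0.008,0],[0,0,0]],"spin":[0,0,0]}' | sed -n '1,2p;4p';
```

```text
time: 23.52
eef_pos: [645.7, -138.1, 71.9]
contact_force: [0.3, -9.0, -3.3]
```

```bash
python3 -m inch '{"fingers":[0.24,0.24,0.24],"translation":[[0,0.01,0],[0,0.01,0],[0,0,0]],"spin":[0,0,0]}' | sed -n '1,2p;4p'; python3 - <<'E'
from h import *
s=ctrl.observe();R=np.array(s['ee_rot']);print(R[:,:2].round(3).tolist())
d=np.array(s['eef_pos'])[:2]-3.2*R[:2,1]-[602.9,-150.3];print(np.degrees(np.arctan2(d[1],d[0])),np.linalg.norm(d))
E
```

```text
time: 23.9
eef_pos: [645.6, -137.9, 72.0]
contact_force: [0.2, -16.3, -4.5]
[[-0.963, -0.271], [-0.271, 0.963], [0.001, -0.008]]
12.065618798577795 44.59912053774368
```

```bash
python3 -m inch '{"fingers":[0.24,0.24,0.35,0.4,0.4,0.4],"translation":[[0,-0.014,0],[0,-0.014,0],[0,-0.01,0],[0,0,0],[0,0,0],[0,0,0]],"spin":[0,0,0,0,0,0]}' | sed -n '1,2p;4,5p'; python3 -m inch '{"fingers":[0.4,0.4,0.4,0.4,0.4,0.4,0.4,0.4],"translation":[[0,0,-0.05],[0,0,-0.1],[0,0,-0.1],[0,0,-0.1],[0,0,-0.1],[0,0,-0.1],[-0.05,0,0],[0,0,0]],"spin":[0,0,0,0,0,0,0,0]}' | sed -n '1,2p;4,5p'; python3 - <<'E'
from h import *
from plant import camera
s=ctrl.observe();c=camera('wrist');pickle.dump((s,c),open('end.pkl','wb'));c2=camera('side');pickle.dump(c2,open('ends.pkl','wb'))
b=cv2.resize(c2['color'][130:220,190:310],(380,384),interpolation=cv2.INTER_CUBIC)
cv2.imwrite('pics/end.png',np.hstack([c['color'][:,60:470],b])[:,:,::-1])
E
```

```text
time: 24.65
eef_pos: [646.4, -137.5, 72.2]
contact_force: [0.5, -0.2, -0.2]
finger_gap: 34.4
time: 25.65
eef_pos: [654.1, -135.7, 154.4]
contact_force: [-0.4, -0.1, 0.5]
finger_gap: 33.9
```

View pics/end.png

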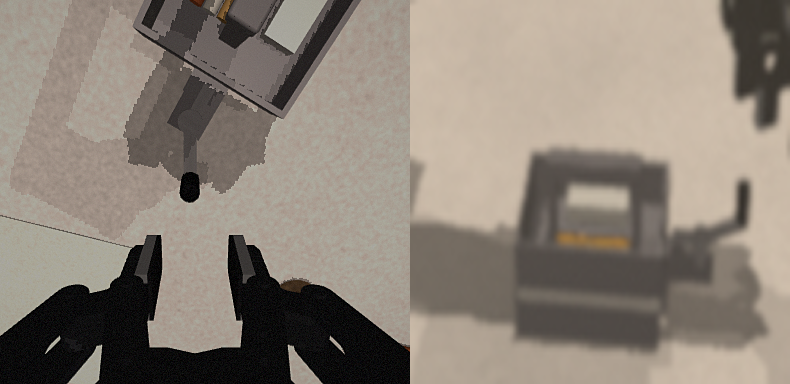

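Latch pivot at (188,118), knob from (190,170) to its top near (190,193). The hook arm extends over the tab towards the tray. I'll check the angle.

```bash
python3 - <<'E'
from h import *
s,c=pickle.load(open('end.pkl','rb'))
p=atz(c,(248,118),65,s)
for uv,z in (((250,191),97),((250,174),65)):
    k=atz(c,uv,z,s);d=k-p;print(k[:2],p[:2],np.linalg.norm(d[:2]),np.degrees(np.arctan2(d[1],d[0]))+14.15)
E
```

```text
[ 644.25857612 -140.05280111] [ 600.98314752 -154.03982617] 45.47966128518108 32.06131990872401
[ 641.6732243  -141.18950694] [ 600.98314752 -154.03982617] 42.670986078368216 31.676619978288144
```

The latch measures about 30° or slightly more, so it is fully locked. The stack is home and the robot is clear.

```bash
python3 -c "
from plant import job
print(job.job_done())"
```

```text
the job is handed in; nothing more can be done
None
```

The loose tray is seated on the lower tray and the latch is swung to its stop over the tab. The gripper has let go, nothing else on the table was touched, and I handed the job in at about 26 s.

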